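Fetch the separation column from behind the bottles

ROBOT

A 6-joint arm with a two-finger parallel gripper is mounted at the origin on a cart in front of the work surface, level with it; the furniture and walls round the work are solid. World frame = base frame: x ahead of the robot, y to its left, z up, the work surface at z = 0. Lengths are in m, angles in rad, forces in N, time in s.
With the tool pointing down it reaches from about 0.25 to 0.775 m from the base axis. Payload 8.9 kg.
Tool frame: the origin (TCP) lies on the centre line of the jaws, within the pads' length; the fingertips stand 17 mm ahead of it and the grasp point (between the pads) lies 2 mm behind it; z points along the fingers, y is the line along which they close (so a half turn about z gives the same grasp; the last joint's range is limited). The gripper opens to 85 mm and grips with 20 to 120 N. Pads are 22 mm wide; open, the fingers measure 114 mm over their backs; the gripper's body (76 mm by 85 mm) begins 54 mm behind the grasp point. The pads swing forward as they close: fully open they stand 13 mm farther back than shut.
Start: joints at [-0.139, 0.291, -0.153, 1.127, 0, 1.431], TCP at [0.525, 0, 0.248] pointing down, gripper open.
Joint ranges: [-2.52, 2.52], [-0.91, 1.74], [-1.3, 1.37], [-1.96, 2.02], [-1.52, 1.47], [-3.14, 3.14]. Speed limits (rad/s): [2.22, 2.22, 2.79, 3.14, 3.14, 3.14].

INTERFACE

Orientations are given as a rotation vector (axis times angle).
In Python, from rig import robot gives the robot as it stands.
- The arm moves only by the shell command python3 -m pendant 'ROWS' [FORCE]. ROWS is JSON, a list of rows, each an object with "grip": the closure, from -1 (fully open) to 1 (shut); "offset": the shift along the tool's x, y, z as a fraction of full scale, a list of three; "roll": the turn about the tool's z as a fraction of full scale. In form: [{"grip": grip, "offset": [dx, dy, dz], "roll": roll}, ...]. A call has exactly 10 rows; each row is the pose to reach, as a shift and turn from the pose commanded when the call began, along the tool's axes at that moment; what a row does not reach only later rows make up. Full scale, the value 1, is 75 cm for a shift and 45 degrees for a turn. A row lasts 1/8 s, in which the tool goes at most 62.5 mm and 10.7 degrees, less where a joint would pass 70% of its speed; a pose out of reach is approached as far as the arm can. A call with a number of a shift or a turn outside -1 to 1 is refused whole. A call with a gripper value outside its range is refused whole. The fingers move at their own pace and stop on an object; FORCE is the grip in N (left out, the last holds). Time passes only in rows, so rows that repeat a pose let the fingers close, or fill a call up. It gives the time, the measured TCP pose, the force, the opening and the grip force at its end, in the units of the state.
- robot.state(): the state, without advancing time (a new reading comes with each control period).
- robot.grab_frame(name): name is "scene" or "side" or "wrist"; returns a dict with "color" (400x640x3 uint8, red, green, blue), "range_z" (400x640 float32, m along the optical axis (not along the pixel's ray), 0 where there is no reading), "camera_matrix" (3x3 intrinsics, pixels), "R" (3x3) and "t" (3): a world point X has camera coordinates R X + t. Camera axes: x right, y down, z forward; pixel columns grow to the right and rows downward; lengths in m; the calibration is good to about 2 mm. A picture is of the moment at which its call begins.
- robot.hand_in(): hands the job in; it is judged then, once.
The state is a dict: "t": time; "joint_pos": joint angles; "dq": joint speeds; "tau": joint torques, N m; "tool_pos": TCP position; "tcp_rot": TCP orientation; "ft_force": force on the tool from outside, world axes, zero at the start; "wrist_torque": the same for the moment, N m; "gripper_width": opening from 0.0 (shut) to 1.0 (fully open); "grasp_force": force on a finger pad.
Only numpy, scipy, OpenCV 4.12 (cv2) and the standard library are available. Lean on these libraries where they do the work, as an engineer would, in place of code of your own. Each camera call takes 0.05 s, during which the arm holds its last target. There are 200 camera calls.

TASK

A steel separation column lies on the black mat, hemmed in by two reagent bottles and a beaker. First move all three out of the way so that they stand together upright on the yellow mat, leaving the column where it lies; then lay the column centred lengthwise in both V notches of the blue cradle; last, put each of the three back upright on the very ring of the black mat that it came from, centred.

Things in the scene. Friction and masses are not known exactly. Their poses are not given: they have to be found in the camera images.
- station: Black mat, 165x165x3 mm, fixed; origin mid underside, z up, -x side roughly to the robot. Flat white rings (68 mm across) centred at x,y (-45,40), (-45,-40), (45,0) mm. At the start a vessel stands on each ring (any arrangement, within 3 mm of centre); the column lies between the front two and the rear one, along the mat's y.
- parking_mat: Yellow mat with thin orange border line, 250 (x) x 120 (y) x 3 mm, fixed, empty at the start. Origin mid underside, z up. Holds three vessels in a row along its x, e.g. at x = -80, 0, 80 mm. Lies left or right of the black mat.
- cradle: Fixed. Aluminium base 60 (x) x 170 (y) x 6 mm; two blue saddles, 36 mm long, centred at y = 60 and -60 mm, each with a 90 degree V notch along y: 44 mm wide at its top, z = 38 mm, bottom line at x = 0, z = 16 mm. 84 mm free between saddles for fingers. Origin mid underside, z up. Column lies along y, end fittings in the saddles, its axis at z = 27 mm. Left or right of the black mat.
- red_bottle: Amber reagent bottle with red cap, 55 mm diameter, 105 mm tall, cylindrical body up to about 75 mm; about 0.17 kg. Origin at the centre of its underside, z up. Loose. Grasp the body.
- blue_bottle: Clear/white reagent bottle with blue cap, 55 mm diameter, 108 mm tall, cylindrical body up to about 75 mm; about 0.18 kg. Origin at the centre of its underside, z up. Loose. Grasp the body.
- beaker: Empty clear glass beaker, 56 mm diameter, 70 mm tall, rigid; about 0.05 kg. Origin at the centre of its underside, z up. Loose. Grasp it round the outside.
- column: Steel separation column, pale end fittings, green plugs; 150 mm long along its y, lying flat. Fittings 16 mm wide (x), 14 high, at y = 53..70 mm either end; plain tube between is 8.4 mm thick, axis 7 mm above the origin. 0.075 kg. Origin mid underside, z up. Loose; may go in the cradle either end round.
- column_mid (a point): The middle of the column's axis (7 mm above the column's origin).
Not all that is in view belongs to the job. Several things have the shape of the beaker; the one meant has the colours described above.

How it is judged:
On the way, in this order (a step that is already met when the one before it is completed fails the run):
1. both bottles and the beaker stand upright and released on the yellow mat, the column still lying where it was (within 30 mm) (x of red_bottle in the frame of parking_mat between -0.115 and 0.115 m and y of red_bottle in the frame of parking_mat between -0.05 and 0.05 m and z of red_bottle in the frame of parking_mat between -0.005 and 0.012 m and angle between each of red_bottle, blue_bottle, beaker's own z axis and vertical below 0.12 rad and linear speed of each of red_bottle, blue_bottle, beaker below 0.03 m/s and contact force between the fingers and red_bottle below 0.1 N and x of blue_bottle in the frame of parking_mat between -0.115 and 0.115 m and y of blue_bottle in the frame of parking_mat between -0.05 and 0.05 m and z of blue_bottle in the frame of parking_mat between -0.005 and 0.012 m and contact force between the fingers and blue_bottle below 0.1 N and x of beaker in the frame of parking_mat between -0.115 and 0.115 m and y of beaker in the frame of parking_mat between -0.05 and 0.05 m and z of beaker in the frame of parking_mat between -0.005 and 0.012 m and contact force between the fingers and beaker below 0.1 N and distance of column from where it was at the start of the episode below 0.03 m), for 0.2 s.
2. the column lies released in both notches of the cradle while the three vessels still stand on the yellow mat (y of column in the frame of cradle between -0.015 and 0.015 m and x of column_mid in the frame of cradle between -0.006 and 0.006 m and z of column_mid in the frame of cradle between 0.02 and 0.034 m and angle between the y axis of column and the y axis of cradle, either way round below 0.1 rad and linear speed of each of column, red_bottle, blue_bottle, beaker below 0.03 m/s and contact force between the fingers and column below 0.1 N and x of red_bottle in the frame of parking_mat between -0.115 and 0.115 m and y of red_bottle in the frame of parking_mat between -0.05 and 0.05 m and z of red_bottle in the frame of parking_mat between -0.005 and 0.012 m and angle between each of red_bottle, blue_bottle, beaker's own z axis and vertical below 0.12 rad and contact force between the fingers and red_bottle below 0.1 N and x of blue_bottle in the frame of parking_mat between -0.115 and 0.115 m and y of blue_bottle in the frame of parking_mat between -0.05 and 0.05 m and z of blue_bottle in the frame of parking_mat between -0.005 and 0.012 m and contact force between the fingers and blue_bottle below 0.1 N and x of beaker in the frame of parking_mat between -0.115 and 0.115 m and y of beaker in the frame of parking_mat between -0.05 and 0.05 m and z of beaker in the frame of parking_mat between -0.005 and 0.012 m and contact force between the fingers and beaker below 0.1 N), for 0.2 s.
At the end, for the whole second after the job is handed in: The column rests in both V notches of the cradle, within 15 mm of the cradle's middle lengthwise and within 0.1 rad of its direction; each bottle and the beaker stands upright within 15 mm of where it stood at the start; all released and at rest (y of column in the frame of cradle between -0.015 and 0.015 m and x of column_mid in the frame of cradle between -0.006 and 0.006 m and z of column_mid in the frame of cradle between 0.02 and 0.034 m and angle between the y axis of column and the y axis of cradle, either way round below 0.1 rad and linear speed of each of column, red_bottle, blue_bottle, beaker below 0.03 m/s and contact force between the fingers and column below 0.1 N and distance of each of red_bottle, blue_bottle, beaker from where it was at the start of the episode below 0.015 m and angle between each of red_bottle, blue_bottle, beaker's own z axis and vertical below 0.12 rad and contact force between the fingers and red_bottle below 0.1 N and contact force between the fingers and blue_bottle below 0.1 N and contact force between the fingers and beaker below 0.1 N); the robot touches nothing.
It fails at once if a bottle or the beaker is tipped over (angle between any of red_bottle, blue_bottle, beaker's own z axis and vertical above 0.6 rad).
It also fails if it takes over 128 s, if anything falls off the work surface, if the arm or the gripper's body presses on something with over 40 N, if the wrist force passes 120 N, or if a joint passes its speed limit or range.

## Working session

There is one attempt and no reset: what is moved stays moved. The work goes in short steps, Python scripts to look and compute and a shell command to move; the robot and the scene stay as the last step left them, time stands still between calls to the robot, and variables do not carry over. Pictures are saved under pics/ and viewed, at most 14 in all, crops included, and the job is handed in when it is done.

```bash
ls; mkdir -p pics; cat > h.py <<'E'
import numpy as np,cv2
from rig import robot
from scipy.spatial.transform import Rotation as Rn
def grab(n,save=None):
    f=robot.grab_frame(n)
    if save: cv2.imwrite(f'pics/{save}.png',cv2.cvtColor(f['color'],cv2.COLOR_RGB2BGR))
    return f
def cloud(f):
    K=np.array(f['camera_matrix']);z=f['range_z'];v,u=np.mgrid[:400,:640]
    P=np.stack([(u-K[0,2])/K[0,0]*z,(v-K[1,2])/K[1,1]*z,z],-1)
    W=(P-np.array(f['t']))@np.array(f['R']); W[z==0]=np.nan
    return W
def ray(f,u,v,h):
    K=np.array(f['camera_matrix']);R=np.array(f['R']);c=-R.T@np.array(f['t'])
    d=R.T@np.linalg.inv(K)@np.array([u,v,1.]); return c+d*(h-c[2])/d[2]
def proj(f,X):
    p=np.array(f['camera_matrix'])@(np.array(f['R'])@np.array(X)+np.array(f['t']));return p[:2]/p[2]
E
python3 - <<'E'
from h import *
s=robot.state();print(s['tool_pos'],s['tcp_rot'],Rn.from_rotvec(s['tcp_rot']).as_matrix().round(3))
for n in('scene','side','wrist'):
    f=grab(n,n+'0');print(n,-np.array(f['R']).T@f['t'])
E
```

```text
pics
[5.24610826e-01 5.80224425e-05 2.47747736e-01] [-2.22074275e+00 -2.22072546e+00  1.20050176e-03] [[ 0.     1.    -0.001]
 [ 1.    -0.     0.   ]
 [ 0.    -0.001 -1.   ]]
scene [ 0.05251315 -0.7550262   0.53897254]
side [0.50810019 0.74629824 0.60833701]
wrist [0.52551578 0.07730594 0.37272732]
```

View pics/scene0.png

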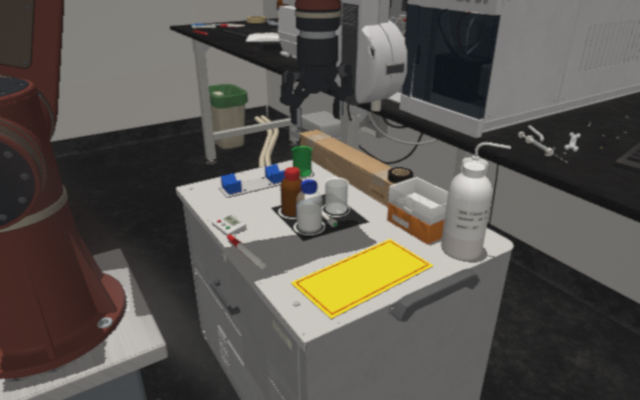

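View pics/side0.png

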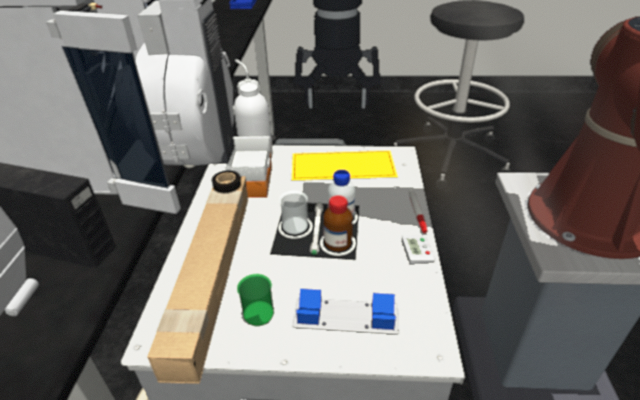

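View pics/wrist0.png

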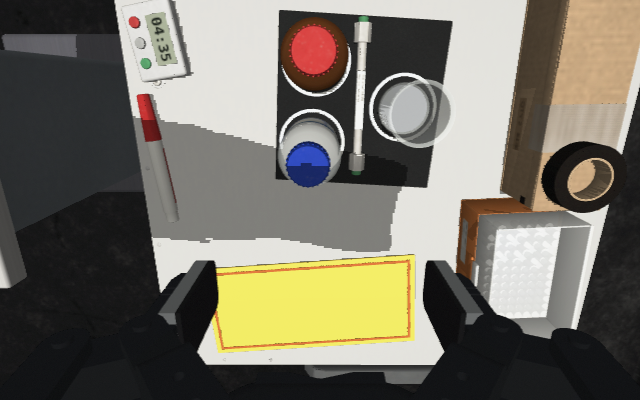

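Candidates for the beaker are the clear glass one on the rear ring at wrist (415,108) / side (295,213), and the green one at side (256,300), which is a decoy by colour. The bottles are red at wrist (314,50) and blue at (308,160), and the white wash bottle at scene (468,215) is clutter. The column runs along wrist u≈360. The cradle lies on the +y side and the yellow mat on the -y side.

```bash
cat > m.py <<'E'
from h import *
np.set_printoptions(precision=4,suppress=True)
f=grab('wrist');s=grab('side');c=grab('scene')
def rect(f,m,h,name,er=True):
    m=cv2.morphologyEx(m.astype(np.uint8),cv2.MORPH_CLOSE,np.ones((9,9)))
    ct=max(cv2.findContours(m,0,1)[0],key=cv2.contourArea)
    P=np.array([ray(f,u,v,h)[:2] for u,v in ct[:,0]],np.float32)
    r=cv2.minAreaRect(P*1000);print(name,r[0],r[1],r[2])
for n,g in(('wrist',f),('side',s),('scene',c)):
    W=cloud(g);hsv=cv2.cvtColor(g['color'],cv2.COLOR_RGB2HSV);H,S,V=cv2.split(hsv)
    inb=(W[...,0]>.25)&(W[...,0]<.8)&(abs(W[...,1])<.45)
    rect(g,(H>15)&(H<35)&(S>120)&inb&(W[...,2]<.02),.003,n+' yellow')
    k=(V<70)&inb&(W[...,2]<.01)&(W[...,2]>-.01)&(W[...,1]>-.14)&(W[...,1]<.2)&(W[...,0]>.35)&(W[...,0]<.65)
    rect(g,k,.003,n+' black')
    bl=(H>105)&(H<130)&(S>150)&inb
    for nm,m in(('bluehi',bl&(W[...,2]>.06)),('red',((H<6)|(H>174))&(S>150)&inb&(W[...,2]>.09)),('saddle',bl&(W[...,2]>.0)&(W[...,2]<.06)),('beak',inb&(W[...,2]>.055)&(W[...,2]<.085)&(abs(W[...,0]-.53)<.07)&(abs(W[...,1]-.08)<.05))):
        if m.sum()<15: continue
        nn,l,st,ce=cv2.connectedComponentsWithStats(m.astype(np.uint8))
        for i in range(1,nn):
            if st[i,4]>15:
                p=W[l==i];p=p[p[:,2]>np.percentile(p[:,2],95)-.004]
                print(n,nm,ce[i],st[i,4],'min',np.percentile(p,2,0),'max',np.percentile(p,98,0))
    # obstacle extent around the yellow mat
W=cloud(s);
for nm,m in(('box',(W[...,0]>.25)&(W[...,0]<.8)&(W[...,1]<-.1)&(W[...,1]>-.5)&(W[...,2]>.02)),):
    p=W[m];print(nm,np.percentile(p,1,0),np.percentile(p,99,0))
E
python3 m.py
```

```text
wrist yellow (513.9761962890625, -180.82281494140625) (247.0709228515625, 120.03895568847656) 4.404093265533447
wrist black (563.2257690429688, 55.248069763183594) (164.02224731445312, 163.06016540527344) 86.62079620361328
wrist bluehi [307.4537 163.914 ] 1512 min [0.5013 0.0027 0.1084] max [0.5306 0.032  0.1117]
wrist red [313.3234  50.2813] 1948 min [0.506  0.0834 0.1052] max [0.5351 0.113  0.1087]
wrist beak [315.0857  56.068 ] 1926 min [0.4993 0.0765 0.0802] max [0.5421 0.1193 0.0849]
wrist beak [395.1541 109.5705] 305 min [0.582  0.0304 0.069 ] max [0.599  0.0765 0.0731]
wrist beak [309.9526 132.2011] 696 min [0.4991 0.0306 0.0804] max [0.5335 0.04   0.0849]
side yellow (512.8358154296875, -181.7985382080078) (247.05116271972656, 117.18952941894531) 4.476289749145508
side black (561.9984741210938, 54.76972961425781) (161.74696350097656, 158.4290771484375) 86.79008483886719
side bluehi [341.2907 177.5756] 172 min [0.501  0.0081 0.1091] max [0.5262 0.0325 0.1131]
side red [337.8084 204.2912] 261 min [0.5044 0.0873 0.106 ] max [0.5331 0.1142 0.1101]
side saddle [308.9421 306.3338] 
[... 528 characters left out ...]
ne black (559.4005737304688, 50.37664794921875) (158.8875732421875, 162.0206298828125) 86.6413345336914
scene bluehi [308.4324 186.2432] 148 min [ 0.4987 -0.0018  0.1086] max [0.524  0.0248 0.1128]
scene red [291.8092 173.4868] 152 min [0.5044 0.0795 0.1052] max [0.5308 0.1082 0.1096]
scene saddle [273.763  173.4692] 211 min [0.544  0.2417 0.032 ] max [0.574  0.2927 0.0374]
scene saddle [230.4143 183.1753] 251 min [0.4245 0.2465 0.0329] max [0.4564 0.2984 0.0384]
scene beak [290.6714 188.4   ] 280 min [0.4961 0.0719 0.0795] max [0.5363 0.1056 0.0845]
scene beak [330.1856 188.4845] 97 min [0.5811 0.0307 0.07  ] max [0.5994 0.0756 0.0748]
box [ 0.6811 -0.4785  0.0325] [ 0.7964 -0.1029  0.2274]
```

```bash
python3 - <<'E'
import cv2
a=cv2.imread('pics/wrist0.png')[0:200,260:480];cv2.imwrite('pics/crop0.png',cv2.resize(a,None,fx=3,fy=3,interpolation=2)[:600,:660])
E
```

```text
(no output)
```

View pics/crop0.png

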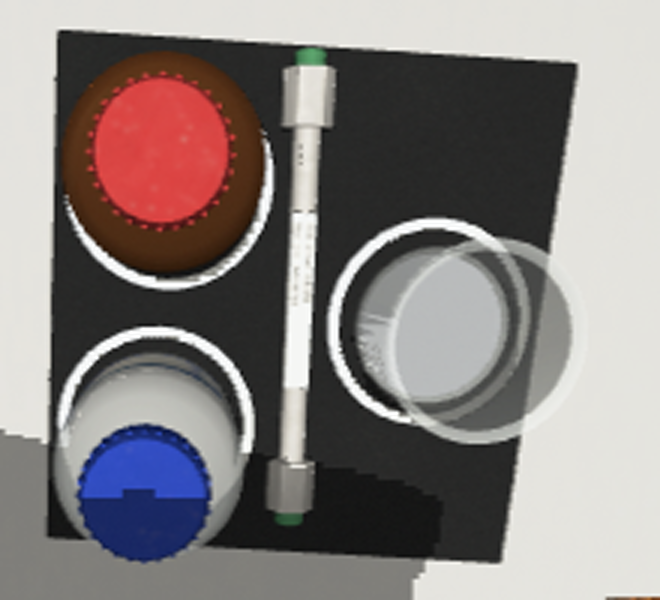

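The crop shows the clear beaker on the rear ring, which is the right one. Positions agree with the ring layout: blue (.516,.017), red (.520,.098), beaker (.608,.053). First I reach for the blue bottle.

```bash
python3 -m pendant '[{"grip":-1,"offset":[0.023,-0.012,0],"roll":0},{"grip":-1,"offset":[0.023,-0.012,0.04],"roll":0},{"grip":-1,"offset":[0.023,-0.012,0.08],"roll":0},{"grip":-1,"offset":[0.023,-0.012,0.12],"roll":0},{"grip":-1,"offset":[0.023,-0.012,0.16],"roll":0},{"grip":-1,"offset":[0.023,-0.012,0.19],"roll":0},{"grip":-1,"offset":[0.023,-0.012,0.22],"roll":0},{"grip":-1,"offset":[0.023,-0.012,0.248],"roll":0},{"grip":-1,"offset":[0.023,-0.012,0.248],"roll":0},{"grip":-1,"offset":[0.023,-0.012,0.248],"roll":0}]' 40
python3 -m pendant '[{"grip":1,"offset":[0,0,0],"roll":0},{"grip":1,"offset":[0,0,0],"roll":0},{"grip":1,"offset":[0,0,0],"roll":0},{"grip":1,"offset":[0,0,0],"roll":0},{"grip":1,"offset":[0,0,0],"roll":0},{"grip":1,"offset":[0,0,0],"roll":0},{"grip":1,"offset":[0,0,0],"roll":0},{"grip":1,"offset":[0,0,-0.01],"roll":0},{"grip":1,"offset":[0,0,-0.03],"roll":0},{"grip":1,"offset":[0,0,-0.04],"roll":0}]' 40
```

```text
t: 1.55
tool_pos: [0.5162, 0.0177, 0.063]
tcp_rot: [2.221, 2.222, 0.001]
ft_force: [0.4, 0.2, 1.2]
gripper_width: 1.001
grasp_force: 0.0
t: 2.8
tool_pos: [0.5166, 0.0172, 0.0937]
tcp_rot: [2.221, 2.221, 0.002]
ft_force: [-0.4, 0.6, -0.9]
gripper_width: 0.612
grasp_force: 42.7
```

```bash
python3 -m pendant '[{"grip":1,"offset":[0,0,-0.06],"roll":0},{"grip":1,"offset":[0,0,-0.12],"roll":0},{"grip":1,"offset":[-0.03,-0.014,-0.133],"roll":0},{"grip":1,"offset":[-0.08,-0.036,-0.133],"roll":0},{"grip":1,"offset":[-0.13,-0.06,-0.133],"roll":0},{"grip":1,"offset":[-0.18,-0.082,-0.133],"roll":0},{"grip":1,"offset":[-0.23,-0.104,-0.133],"roll":0},{"grip":1,"offset":[-0.262,-0.118,-0.133],"roll":0},{"grip":1,"offset":[-0.273,-0.124,-0.11],"roll":0},{"grip":1,"offset":[-0.273,-0.124,-0.09],"roll":0}]' 40
python3 -m pendant '[{"grip":1,"offset":[0,0,0.04],"roll":0},{"grip":1,"offset":[0,0,0.08],"roll":0},{"grip":1,"offset":[0,0,0.105],"roll":0},{"grip":1,"offset":[0,0,0.12],"roll":0},{"grip":1,"offset":[0,0,0.129],"roll":0},{"grip":1,"offset":[0,0,0.129],"roll":0},{"grip":-0.4,"offset":[0,0,0.129],"roll":0},{"grip":-0.5,"offset":[0,0,0.129],"roll":0},{"grip":-0.5,"offset":[0,0,0.129],"roll":0},{"grip":-0.5,"offset":[0,0,0.129],"roll":0}]' 40
```

```text
t: 4.05
tool_pos: [0.4227, -0.1884, 0.1599]
tcp_rot: [2.223, 2.219, 0.0]
ft_force: [-0.2, 0.7, -2.0]
gripper_width: 0.619
grasp_force: 43.0
t: 5.3
tool_pos: [0.4231, -0.1875, 0.0631]
tcp_rot: [2.221, 2.221, 0.0]
ft_force: [0.3, 0.3, -0.3]
gripper_width: 0.748
grasp_force: 0.0
```

```bash
python3 -m pendant '[{"grip":-0.5,"offset":[0,0,-0.04],"roll":0},{"grip":-0.5,"offset":[0,0,-0.1],"roll":0},{"grip":-1,"offset":[0,0,-0.17],"roll":0},{"grip":-1,"offset":[0.06,0.02,-0.18],"roll":0},{"grip":-1,"offset":[0.13,0.045,-0.18],"roll":0},{"grip":-1,"offset":[0.2,0.07,-0.18],"roll":0},{"grip":-1,"offset":[0.27,0.092,-0.18],"roll":0},{"grip":-1,"offset":[0.33,0.112,-0.18],"roll":0},{"grip":-1,"offset":[0.37,0.126,-0.18],"roll":0},{"grip":-1,"offset":[0.381,0.13,-0.18],"roll":0}]' 40
python3 -m pendant '[{"grip":-1,"offset":[0,0,0.04],"roll":0},{"grip":-1,"offset":[0,0,0.1],"roll":0},{"grip":-1,"offset":[0,0,0.15],"roll":0},{"grip":-1,"offset":[0,0,0.18],"roll":0},{"grip":-1,"offset":[0,0,0.18],"roll":0},{"grip":1,"offset":[0,0,0.18],"roll":0},{"grip":1,"offset":[0,0,0.18],"roll":0},{"grip":1,"offset":[0,0,0.18],"roll":0},{"grip":1,"offset":[0,0,0.18],"roll":0},{"grip":1,"offset":[0,0,0.18],"roll":0}]' 40
```

```text
t: 6.55
tool_pos: [0.5207, 0.0998, 0.1978]
tcp_rot: [-2.219, -2.224, 0.0]
ft_force: [0.3, 0.8, -0.1]
gripper_width: 1.002
grasp_force: 0.0
t: 7.8
tool_pos: [0.5213, 0.0981, 0.0645]
tcp_rot: [2.22, 2.22, 0.002]
ft_force: [-1.8, -1.6, 5.7]
gripper_width: 0.616
grasp_force: 41.0
```

```bash
python3 -m pendant '[{"grip":1,"offset":[0,0,-0.03],"roll":0},{"grip":1,"offset":[0,0,-0.1],"roll":0},{"grip":1,"offset":[-0.01,0,-0.16],"roll":0},{"grip":1,"offset":[-0.05,0,-0.18],"roll":0},{"grip":1,"offset":[-0.12,-0.004,-0.18],"roll":0},{"grip":1,"offset":[-0.19,-0.006,-0.18],"roll":0},{"grip":1,"offset":[-0.26,-0.008,-0.18],"roll":0},{"grip":1,"offset":[-0.32,-0.01,-0.18],"roll":0},{"grip":1,"offset":[-0.36,-0.01,-0.18],"roll":0},{"grip":1,"offset":[-0.373,-0.01,-0.17],"roll":0}]' 40
python3 -m pendant '[{"grip":1,"offset":[0,0,0.04],"roll":0},{"grip":1,"offset":[0,0,0.1],"roll":0},{"grip":1,"offset":[0,0,0.14],"roll":0},{"grip":1,"offset":[0,0,0.16],"roll":0},{"grip":1,"offset":[0,0,0.169],"roll":0},{"grip":1,"offset":[0,0,0.169],"roll":0},{"grip":-0.4,"offset":[0,0,0.169],"roll":0},{"grip":-0.5,"offset":[0,0,0.169],"roll":0},{"grip":-0.5,"offset":[0,0,0.169],"roll":0},{"grip":-0.5,"offset":[0,0,0.169],"roll":0}]' 40
```

```text
t: 9.05
tool_pos: [0.5133, -0.1834, 0.1913]
tcp_rot: [2.222, 2.218, 0.001]
ft_force: [1.3, -0.4, -2.8]
gripper_width: 0.613
grasp_force: 43.3
t: 10.3
tool_pos: [0.5131, -0.1815, 0.0639]
tcp_rot: [2.221, 2.221, 0.0]
ft_force: [-0.2, -0.4, -0.5]
gripper_width: 0.748
grasp_force: 0.0
```

```bash
python3 -m pendant '[{"grip":-0.5,"offset":[0,0,-0.04],"roll":0},{"grip":-0.5,"offset":[0,0,-0.1],"roll":0},{"grip":-1,"offset":[0,0,-0.17],"roll":0},{"grip":-1,"offset":[0.06,0.024,-0.18],"roll":0},{"grip":-1,"offset":[0.13,0.053,-0.18],"roll":0},{"grip":-1,"offset":[0.2,0.08,-0.18],"roll":0},{"grip":-1,"offset":[0.26,0.106,-0.18],"roll":0},{"grip":-1,"offset":[0.3,0.122,-0.17],"roll":0},{"grip":-1,"offset":[0.313,0.128,-0.15],"roll":0},{"grip":-1,"offset":[0.313,0.128,-0.12],"roll":0}]' 25
python3 -m pendant '[{"grip":-1,"offset":[0,0,0.04],"roll":0},{"grip":-1,"offset":[0,0,0.09],"roll":0},{"grip":-1,"offset":[0,0,0.12],"roll":0},{"grip":-1,"offset":[0,0,0.136],"roll":0},{"grip":-1,"offset":[0,0,0.136],"roll":0},{"grip":1,"offset":[0,0,0.136],"roll":0},{"grip":1,"offset":[0,0,0.136],"roll":0},{"grip":1,"offset":[0,0,0.136],"roll":0},{"grip":1,"offset":[0,0,0.136],"roll":0},{"grip":1,"offset":[0,0,0.136],"roll":0}]' 25
```

```text
t: 11.55
tool_pos: [0.6093, 0.0535, 0.153]
tcp_rot: [2.22, 2.222, 0.0]
ft_force: [-0.6, 0.1, -0.3]
gripper_width: 1.001
grasp_force: 0.0
t: 12.8
tool_pos: [0.6096, 0.0532, 0.0529]
tcp_rot: [2.22, 2.221, 0.002]
ft_force: [-1.9, -0.6, 6.8]
gripper_width: 0.633
grasp_force: 25.7
```

```bash
python3 -m pendant '[{"grip":1,"offset":[0,0,-0.03],"roll":0},{"grip":1,"offset":[0,0,-0.1],"roll":0},{"grip":1,"offset":[-0.01,0,-0.16],"roll":0},{"grip":1,"offset":[-0.05,-0.002,-0.16],"roll":0},{"grip":1,"offset":[-0.11,-0.004,-0.16],"roll":0},{"grip":1,"offset":[-0.17,-0.006,-0.16],"roll":0},{"grip":1,"offset":[-0.23,-0.008,-0.16],"roll":0},{"grip":1,"offset":[-0.28,-0.009,-0.16],"roll":0},{"grip":1,"offset":[-0.303,-0.009,-0.15],"roll":0},{"grip":1,"offset":[-0.303,-0.009,-0.13],"roll":0}]' 25
python3 -m pendant '[{"grip":1,"offset":[0,0,0.04],"roll":0},{"grip":1,"offset":[0,0,0.09],"roll":0},{"grip":1,"offset":[0,0,0.11],"roll":0},{"grip":1,"offset":[0,0,0.122],"roll":0},{"grip":1,"offset":[0,0,0.129],"roll":0},{"grip":1,"offset":[0,0,0.129],"roll":0},{"grip":-0.4,"offset":[0,0,0.129],"roll":0},{"grip":-0.5,"offset":[0,0,0.129],"roll":0},{"grip":-0.5,"offset":[0,0,0.129],"roll":0},{"grip":-0.5,"offset":[0,0,0.129],"roll":0}]' 25
python3 -m pendant '[{"grip":-0.5,"offset":[0,0,-0.04],"roll":0},{"grip":-0.5,"offset":[0,0,-0.1],"roll":0},{"grip":-0.5,"offset":[0,0,-0.16],"roll":0},{"grip":0,"offset":[0.05,-0.01,-0.22],"roll":0},{"grip":0,"offset":[0.1,-0.03,-0.25],"roll":0},{"grip":0,"offset":[0.16,-0.05,-0.26],"roll":0},{"grip":0,"offset":[0.22,-0.065,-0.26],"roll":0},{"grip":0,"offset":[0.26,-0.065,-0.26],"roll":0},{"grip":0,"offset":[0.27,-0.065,-0.26],"roll":0},{"grip":0,"offset":[0.27,-0.065,-0.26],"roll":0}]' 25
python3 - <<'E'
from h import *
print(robot.state()['tool_pos']);grab('wrist','wrist1');
f=grab('side','side1')
cv2.imwrite('pics/both1.png',np.vstack([cv2.imread('pics/wrist1.png')[:,:,:],cv2.imread('pics/side1.png')[140:340]])[:600])
E
```

```text
t: 14.05
tool_pos: [0.6025, -0.1746, 0.1489]
tcp_rot: [2.222, 2.219, 0.001]
ft_force: [0.1, 0.4, -1.0]
gripper_width: 0.633
grasp_force: 26.8
t: 15.3
tool_pos: [0.6023, -0.174, 0.0526]
tcp_rot: [2.221, 2.221, 0.0]
ft_force: [-0.7, 0.0, -0.2]
gripper_width: 0.749
grasp_force: 0.0
t: 16.55
tool_pos: [0.5536, 0.0284, 0.2475]
tcp_rot: [2.221, 2.222, -0.0]
ft_force: [-0.6, -0.2, -0.4]
gripper_width: 0.5
grasp_force: 0.0
[0.5535825  0.02841173 0.24753325]
```

View pics/both1.png

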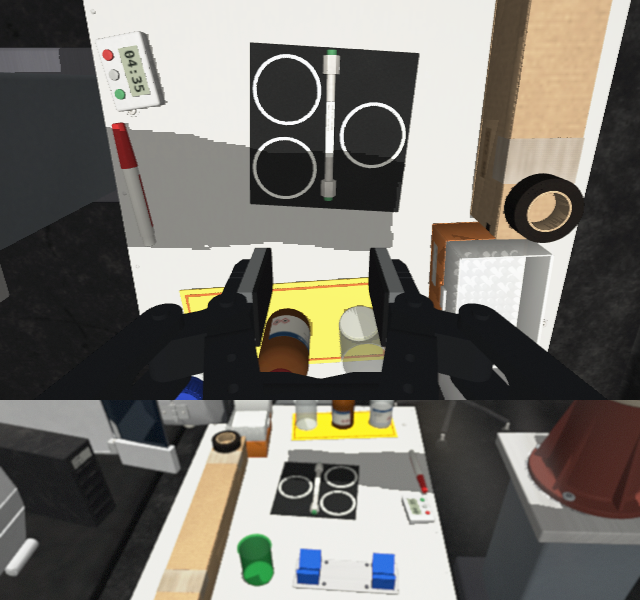

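All three stand on the yellow mat (side view, top), and the column lies at wrist u≈330 with its plugs at (331,51) and (328,199). I'll measure the column now, then look at the cradle.

```bash
cat > col.py <<'E'
from h import *
import sys
def plugs(f,h,box):
    H,S,V=cv2.split(cv2.cvtColor(f['color'],cv2.COLOR_RGB2HSV))
    m=((H>50)&(H<90)&(S>80)&(V>40)).astype(np.uint8)
    n,l,st,ce=cv2.connectedComponentsWithStats(m);o=[]
    for i in range(1,n):
        p=ray(f,*ce[i],h)
        if st[i,4]>8 and box[0]<p[0]<box[1] and box[2]<p[1]<box[3]: o.append(p);print(ce[i].round(1),st[i,4],p.round(4))
    return o
if __name__=='__main__':
    for n in('wrist','side'):
        o=plugs(grab(n),.010,(.48,.65,-.05,.16))
        if len(o)>=2:
            a,b=o[0],o[1];print(n,'mid',((a+b)/2).round(4),'len',np.linalg.norm(a-b),'dir deg',np.degrees(np.arctan2((a-b)[1],(a-b)[0])))
E
python3 col.py
```

```text
[331.1  50.7] 59 [0.565 0.133 0.01 ]
[327.8 198. ] 26 [ 0.5627 -0.0138  0.01  ]
wrist mid [0.5638 0.0596 0.01  ] len 0.14677354850208846 dir deg 89.1078450746898
[313.6 252.3] 19 [0.5634 0.1328 0.01  ]
```

```bash
python3 -m pendant '[{"grip":0,"offset":[0.0416,0.0136,0],"roll":0},{"grip":0,"offset":[0.0416,0.0136,0.05],"roll":0},{"grip":0,"offset":[0.0416,0.0136,0.1],"roll":0},{"grip":0,"offset":[0.0416,0.0136,0.15],"roll":0},{"grip":0,"offset":[0.0416,0.0136,0.2],"roll":0},{"grip":0,"offset":[0.0416,0.0136,0.25],"roll":0},{"grip":0,"offset":[0.0416,0.0136,0.275],"roll":0},{"grip":0,"offset":[0.0416,0.0136,0.29],"roll":0},{"grip":0,"offset":[0.0416,0.0136,0.298],"roll":0},{"grip":0,"offset":[0.0416,0.0136,0.298],"roll":0}]' 40
python3 -m pendant '[{"grip":0.4,"offset":[0,0,0],"roll":0},{"grip":0.7,"offset":[0,0,0],"roll":0},{"grip":1,"offset":[0,0,0],"roll":0},{"grip":1,"offset":[0,0,0],"roll":0},{"grip":1,"offset":[0,0,0],"roll":0},{"grip":1,"offset":[0,0,0],"roll":0},{"grip":1,"offset":[0,0,0],"roll":0},{"grip":1,"offset":[0,0,0],"roll":0},{"grip":1,"offset":[0,0,0],"roll":0},{"grip":1,"offset":[0,0,0],"roll":0}]' 40
```

```text
t: 18.0
tool_pos: [0.564, 0.0595, 0.0243]
tcp_rot: [2.221, 2.221, 0.0]
ft_force: [-0.5, 1.1, 0.4]
gripper_width: 0.504
grasp_force: 0.0
t: 19.25
tool_pos: [0.564, 0.0597, 0.0246]
tcp_rot: [2.221, 2.221, 0.001]
ft_force: [-1.6, -0.2, 6.3]
gripper_width: 0.07
grasp_force: 39.2
```

```bash
python3 -m pendant '[{"grip":1,"offset":[0,0,-0.02],"roll":0},{"grip":1,"offset":[0,0,-0.06],"roll":0},{"grip":1,"offset":[0,0,-0.12],"roll":0},{"grip":1,"offset":[0.02,0,-0.18],"roll":-0.1},{"grip":1,"offset":[0.06,-0.005,-0.24],"roll":-0.3},{"grip":1,"offset":[0.11,-0.01,-0.29],"roll":-0.5},{"grip":1,"offset":[0.16,-0.019,-0.297],"roll":-0.7},{"grip":1,"offset":[0.21,-0.019,-0.297],"roll":-0.85},{"grip":1,"offset":[0.245,-0.019,-0.297],"roll":-1},{"grip":1,"offset":[0.253,-0.019,-0.297],"roll":-1}]' 40
python3 -m pendant '[{"grip":1,"offset":[0,0,0],"roll":-0.1},{"grip":1,"offset":[0,0,0],"roll":-0.25},{"grip":1,"offset":[0,0,0],"roll":-0.4},{"grip":1,"offset":[0,0,0],"roll":-0.55},{"grip":1,"offset":[0,0,0],"roll":-0.7},{"grip":1,"offset":[0,0,0],"roll":-0.85},{"grip":1,"offset":[0,0,0],"roll":-0.95},{"grip":1,"offset":[0,0,0],"roll":-1},{"grip":1,"offset":[0,0,0],"roll":-1},{"grip":1,"offset":[0,0,0],"roll":-1}]' 40
python3 - <<'E'
from h import *
s=robot.state();print(s['tool_pos'],s['joint_pos'],Rn.from_rotvec(s['tcp_rot']).as_matrix().round(3))
grab('wrist','wrist2')
E
```

```text
t: 20.5
tool_pos: [0.549, 0.2508, 0.2474]
tcp_rot: [1.199, 2.903, 0.0]
ft_force: [-0.3, -0.7, -1.4]
gripper_width: 0.073
grasp_force: 39.3
t: 21.75
tool_pos: [0.5495, 0.249, 0.247]
tcp_rot: [0.004, 3.142, -0.0]
ft_force: [-0.7, 0.8, -1.1]
gripper_width: 0.07
grasp_force: 39.4
[0.54945357 0.24900917 0.24702454] [ 3.04409341e-01  4.42206884e-01  6.79778636e-02  1.19655219e+00
 -8.73178287e-05  3.06719554e-01] [[-1.     0.002  0.   ]
 [ 0.002  1.    -0.   ]
 [-0.    -0.    -1.   ]]
```

View pics/wrist2.png

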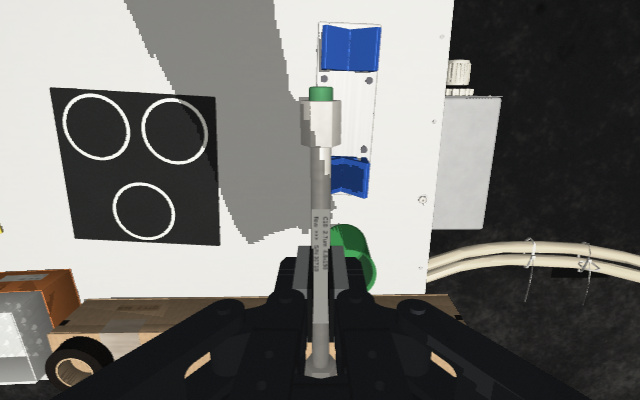

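```bash
python3 -m pendant '[{"grip":1,"offset":[0,-0.03,0],"roll":0},{"grip":1,"offset":[0,-0.06,0],"roll":0},{"grip":1,"offset":[0,-0.08,0],"roll":0},{"grip":1,"offset":[0,-0.09,0],"roll":0},{"grip":1,"offset":[0,-0.093,0],"roll":0},{"grip":1,"offset":[0,-0.093,0],"roll":0},{"grip":1,"offset":[0,-0.093,0],"roll":0},{"grip":1,"offset":[0,-0.093,0],"roll":0},{"grip":1,"offset":[0,-0.093,0],"roll":0},{"grip":1,"offset":[0,-0.093,0],"roll":0}]' 40
cat > cr.py <<'E'
from h import *
np.set_printoptions(precision=4,suppress=True)
for n in('wrist','side','scene'):
    f=grab(n,n+'3');W=cloud(f);H,S,V=cv2.split(cv2.cvtColor(f['color'],cv2.COLOR_RGB2HSV))
    m=(H>105)&(H<130)&(S>130)&(W[...,1]>.2)&(W[...,1]<.35)&(W[...,0]>.38)&(W[...,0]<.62)&(W[...,2]>.008)
    nn,l,st,ce=cv2.connectedComponentsWithStats(m.astype(np.uint8));c=[]
    for i in range(1,nn):
        if st[i,4]<80: continue
        p=W[l==i]; t=p[p[:,2]>.01]
        x0=(np.percentile(t[:,0],1)+np.percentile(t[:,0],99))/2; ext=np.percentile(t[:,:2],[1,99],axis=0)
        q=p[(p[:,2]>.019)&(p[:,2]<.035)]; y0=(ext[0,1]+ext[1,1])/2
        for _ in range(5):
            L=q[(q[:,1]<y0)&(q[:,1]>y0-.022)];R=q[(q[:,1]>y0)&(q[:,1]<y0+.022)]
            a=np.median(L[:,1]+L[:,2]) if len(L)>8 else np.nan; b=np.median(R[:,1]-R[:,2]) if len(R)>8 else np.nan
            if a==a and b==b: y0=(a+b)/2
        zb=(a-b)/2
        c.append((x0,y0));print(n,ce[i],st[i,4],'x',ext[:,0],x0,'y',ext[:,1],'V y0',y0,'zbottom',zb,len(L),len(R),'zmax',np.percentile(p[:,2],98))
    if len(c)==2:
        (x1,y1),(x2,y2)=sorted(c);print(' centre',(x1+x2)/2,(y1+y2)/2,'sep',x2-x1,'deg',np.degrees(np.arctan2(y2-y1,x2-x1)))
print(robot.state()['tool_pos'])
E
python3 cr.py
```

```text
t: 23.05
tool_pos: [0.5494, 0.1798, 0.2468]
tcp_rot: [0.0, -3.142, 0.0]
ft_force: [-0.1, -0.1, -1.4]
gripper_width: 0.069
grasp_force: 39.3
wrist [426.0982  48.7707] 2669 x [0.4267 0.462 ] 0.44433346746206437 y [0.2492 0.2986] V y0 0.27530521130382996 zbottom 0.015223997583985072 589 997 zmax 0.03713585044932912
wrist [410.4983 175.7642] 2057 x [0.5451 0.5811] 0.5630851082943729 y [0.2443 0.2937] V y0 0.2703493969385085 zbottom 0.015269470868892798 430 742 zmax 0.037110902936275794
 centre 0.5037092878782186 0.27282730412116923 sep 0.11875164083230849 deg -2.389715000812324
side [309.0563 305.8535] 710 x [0.5445 0.5781] 0.5613245025853322 y [0.2475 0.2963] V y0 0.26898236871422776 zbottom 0.016492142839518914 293 35 zmax 0.03849214165739276
side [383.0291 310.8158] 722 x [0.426  0.4595] 0.44274258774425057 y [0.253  0.3011] V y0 0.28049118290171027 zbottom 0.010144284154726568 246 161 zmax 0.03807054862333141
 centre 0.5020335451647914 0.274736775807969 sep 0.1185819148410816 deg -5.543405964348746
scene [274.3162 173.641 ] 234 x [0.5437 0.5766] 0.5601502524331592 y [0.2405 0.2916] V y0 0.2624544574496401 zbottom 0.009899702380199327 71 53 zmax 0.03744607915408771
scene [230.5396 183.3245] 265 x [0.4244 0.4569] 0.44064411552866856 y [0.2466 0.2971] V y0 0.26751351283821045 zbottom 0.009844292906931978 80 63 zmax 0.03749001531523388
 centre 0.5003971839809138 0.2649839851439253 sep 0.11950613690449063 deg -2.424055892337427
[0.5494 0.1797 0.2468]
```

View pics/wrist3.png

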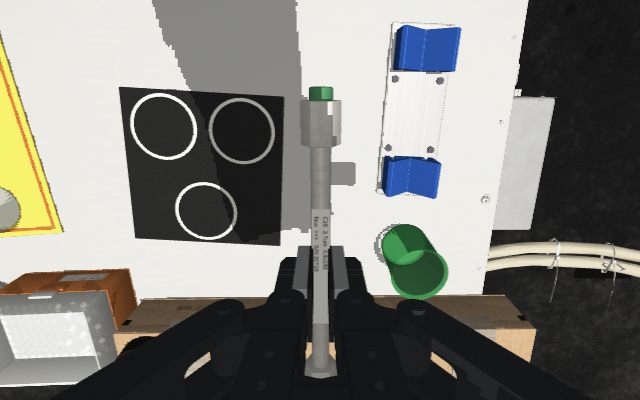

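```bash
python3 -m pendant '[{"grip":1,"offset":[0.02,0.04,0],"roll":0.053},{"grip":1,"offset":[0.04,0.08,0],"roll":0.053},{"grip":1,"offset":[0.062,0.115,0],"roll":0.053},{"grip":1,"offset":[0.062,0.124,0.02],"roll":0.053},{"grip":1,"offset":[0.062,0.124,0.07],"roll":0.053},{"grip":1,"offset":[0.062,0.124,0.12],"roll":0.053},{"grip":1,"offset":[0.062,0.124,0.17],"roll":0.053},{"grip":1,"offset":[0.062,0.124,0.2],"roll":0.053},{"grip":1,"offset":[0.062,0.124,0.22],"roll":0.053},{"grip":1,"offset":[0.062,0.124,0.22],"roll":0.053}]' 40
python3 - <<'E'
from h import *
print(robot.state()['tool_pos'])
a=grab('side','side4');b=grab('scene','scene4')
A=cv2.resize(cv2.imread('pics/side4.png')[230:350,270:420],None,fx=4,fy=4);B=cv2.resize(cv2.imread('pics/scene4.png')[140:220,200:320],(600,400))
cv2.imwrite('pics/c4.png',cv2.resize(np.vstack([A,B]),(540,590)))
E
```

```text
t: 24.45
tool_pos: [0.5025, 0.2721, 0.0808]
tcp_rot: [-0.066, -3.139, 0.001]
ft_force: [-0.5, 0.1, -0.0]
gripper_width: 0.073
grasp_force: 39.4
[0.5025218  0.27213892 0.08077544]
```

View pics/c4.png

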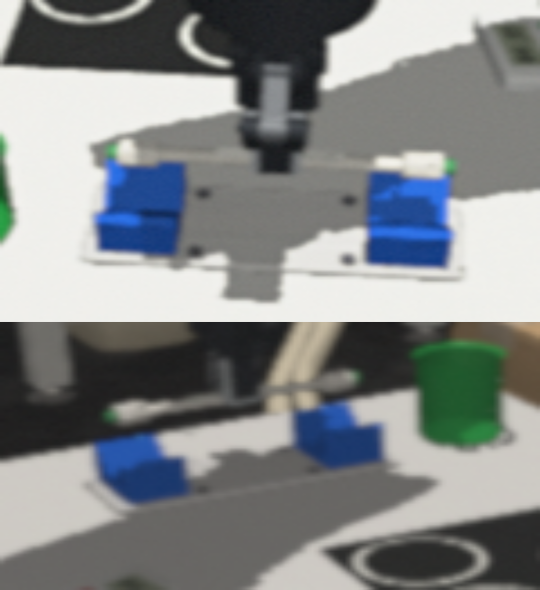

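The column hangs over both saddles, parallel and centred (plugs just outside the saddles' outer faces). Next I lower and release it.

```bash
python3 -m pendant '[{"grip":1,"offset":[0,0,0.02],"roll":0},{"grip":1,"offset":[0,0,0.032],"roll":0},{"grip":1,"offset":[0,0,0.042],"roll":0},{"grip":1,"offset":[0,0,0.048],"roll":0},{"grip":1,"offset":[0,0,0.051],"roll":0},{"grip":1,"offset":[0,0,0.051],"roll":0},{"grip":0.7,"offset":[0,0,0.051],"roll":0},{"grip":0.4,"offset":[0,0,0.051],"roll":0},{"grip":0.3,"offset":[0,0,0.051],"roll":0},{"grip":0.3,"offset":[0,0,0.051],"roll":0}]' 40
python3 -m pendant '[{"grip":0.3,"offset":[0,0,-0.02],"roll":0},{"grip":0.3,"offset":[0,0,-0.08],"roll":0},{"grip":0.3,"offset":[0,0,-0.15],"roll":0},{"grip":0,"offset":[0,0,-0.22],"roll":0.1},{"grip":-0.5,"offset":[0,-0.05,-0.25],"roll":0.3},{"grip":-1,"offset":[0,-0.1,-0.25],"roll":0.5},{"grip":-1,"offset":[0,-0.14,-0.25],"roll":0.7},{"grip":-1,"offset":[0,-0.16,-0.25],"roll":0.9},{"grip":-1,"offset":[0,-0.16,-0.25],"roll":1},{"grip":-1,"offset":[0,-0.16,-0.25],"roll":1}]' 40
python3 - <<'E'
from h import *
from col import plugs
print(robot.state()['tool_pos'],Rn.from_rotvec(robot.state()['tcp_rot']).as_matrix().round(3))
for n in('side','wrist'):
    f=grab(n,n+'5');o=plugs(f,.027,(.38,.6,.2,.34))
    if len(o)==2:print(n,(o[0]+o[1])/2)
A=cv2.resize(cv2.imread('pics/side5.png')[250:350,270:420],None,fx=4,fy=4)
cv2.imwrite('pics/c5.png',A)
f=grab('wrist');W=cloud(f)
E
```

```text
t: 25.8
tool_pos: [0.503, 0.2728, 0.0436]
tcp_rot: [0.065, 3.141, 0.0]
ft_force: [0.9, 0.2, -0.1]
gripper_width: 0.347
grasp_force: 0.0
t: 27.05
tool_pos: [0.498, 0.1526, 0.232]
tcp_rot: [1.262, 2.876, 0.001]
ft_force: [-0.1, 0.7, -0.3]
gripper_width: 1.001
grasp_force: 0.0
[0.49804682 0.15263153 0.2320115 ] [[-0.677  0.736  0.001]
 [ 0.736  0.677  0.   ]
 [-0.001  0.001 -1.   ]]
[360.4   6.2] 64 [0.4301 0.2762 0.027 ]
[469.  131.7] 34 [0.5766 0.2703 0.027 ]
wrist [0.5033842  0.27325122 0.027     ]
```

View pics/c5.png

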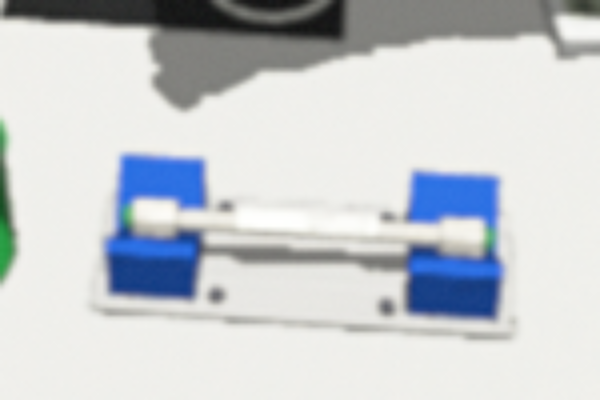

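```bash
python3 -m pendant '[{"grip":-1,"offset":[-0.03,-0.014,0],"roll":0.1},{"grip":-1,"offset":[-0.08,-0.037,0],"roll":0.25},{"grip":-1,"offset":[-0.14,-0.065,0],"roll":0.4},{"grip":-1,"offset":[-0.2,-0.093,0],"roll":0.55},{"grip":-1,"offset":[-0.26,-0.12,0],"roll":0.7},{"grip":-1,"offset":[-0.32,-0.148,0],"roll":0.85},{"grip":-1,"offset":[-0.37,-0.172,0],"roll":0.947},{"grip":-1,"offset":[-0.405,-0.188,0],"roll":0.947},{"grip":-1,"offset":[-0.415,-0.192,0],"roll":0.947},{"grip":-1,"offset":[-0.415,-0.192,0],"roll":0.947}]' 25
python3 - <<'E'
from h import *
s=robot.state();print(s['tool_pos'],Rn.from_rotvec(s['tcp_rot']).as_matrix().round(3))
f=grab('side','side6');grab('wrist','wrist6')
a=cv2.imread('pics/side6.png')[100:220,250:450];b=cv2.imread('pics/wrist6.png')
cv2.imwrite('pics/c6.png',np.vstack([cv2.resize(a,(500,300)),cv2.resize(b,(500,300))]))
E
```

```text
t: 28.45
tool_pos: [0.6026, -0.1734, 0.2308]
tcp_rot: [-2.22, -2.222, 0.0]
ft_force: [0.7, 0.1, -0.7]
gripper_width: 1.0
grasp_force: 0.0
[ 0.60262781 -0.17339394  0.23084849] [[-0.  1. -0.]
 [ 1.  0.  0.]
 [ 0. -0. -1.]]
```

View pics/c6.png

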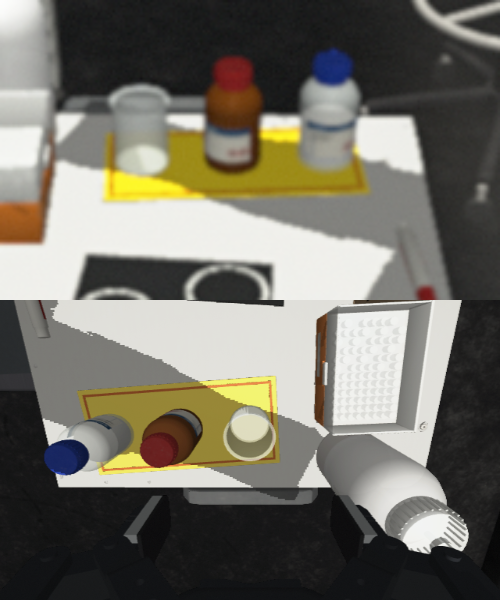

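```bash
python3 -m pendant '[{"grip":-0.5,"offset":[0,0,0.03],"roll":0},{"grip":-0.5,"offset":[0,0,0.07],"roll":0},{"grip":-0.5,"offset":[0,0,0.12],"roll":0},{"grip":-0.5,"offset":[0,0,0.17],"roll":0},{"grip":-0.5,"offset":[0,0,0.21],"roll":0},{"grip":-0.5,"offset":[0,0,0.237],"roll":0},{"grip":-0.5,"offset":[0,0,0.237],"roll":0},{"grip":1,"offset":[0,0,0.237],"roll":0},{"grip":1,"offset":[0,0,0.237],"roll":0},{"grip":1,"offset":[0,0,0.237],"roll":0}]' 25
```

```text
t: 29.8
tool_pos: [0.6031, -0.1738, 0.0541]
tcp_rot: [2.221, 2.221, 0.001]
ft_force: [-0.8, -0.8, -0.6]
gripper_width: 0.635
grasp_force: 26.4
```

```bash
python3 -m pendant '[{"grip":1,"offset":[0,0,-0.02],"roll":0},{"grip":1,"offset":[0,0,-0.08],"roll":0},{"grip":1,"offset":[0.01,0,-0.12],"roll":0},{"grip":1,"offset":[0.06,0.003,-0.12],"roll":0},{"grip":1,"offset":[0.12,0.005,-0.12],"roll":0},{"grip":1,"offset":[0.18,0.008,-0.12],"roll":0},{"grip":1,"offset":[0.24,0.009,-0.12],"roll":0},{"grip":1,"offset":[0.285,0.009,-0.12],"roll":0},{"grip":1,"offset":[0.303,0.009,-0.11],"roll":0},{"grip":1,"offset":[0.303,0.009,-0.1],"roll":0}]' 25
python3 -m pendant '[{"grip":1,"offset":[0,0,0.04],"roll":0},{"grip":1,"offset":[0,0,0.07],"roll":0},{"grip":1,"offset":[0,0,0.09],"roll":0},{"grip":1,"offset":[0,0,0.1],"roll":0},{"grip":1,"offset":[0,0,0.1],"roll":0},{"grip":1,"offset":[0,0,0.1],"roll":0},{"grip":-0.4,"offset":[0,0,0.1],"roll":0},{"grip":-0.7,"offset":[0,0,0.1],"roll":0},{"grip":-0.7,"offset":[0,0,0.1],"roll":0},{"grip":-0.7,"offset":[0,0,0.1],"roll":0}]' 25
```

```text
t: 31.05
tool_pos: [0.6096, 0.0537, 0.1283]
tcp_rot: [2.22, 2.222, 0.0]
ft_force: [0.3, -0.0, -1.3]
gripper_width: 0.629
grasp_force: 26.8
t: 32.3
tool_pos: [0.6095, 0.0535, 0.0533]
tcp_rot: [2.221, 2.221, 0.0]
ft_force: [-0.9, -0.4, -0.5]
gripper_width: 0.849
grasp_force: 0.0
```

```bash
python3 -m pendant '[{"grip":-0.7,"offset":[0,0,-0.05],"roll":0},{"grip":-0.7,"offset":[0,0,-0.12],"roll":0},{"grip":-0.7,"offset":[0,0,-0.18],"roll":0},{"grip":-0.5,"offset":[-0.05,-0.02,-0.2],"roll":0},{"grip":-0.5,"offset":[-0.12,-0.05,-0.2],"roll":0},{"grip":-0.5,"offset":[-0.19,-0.078,-0.2],"roll":0},{"grip":-0.5,"offset":[-0.25,-0.103,-0.2],"roll":0},{"grip":-0.5,"offset":[-0.3,-0.123,-0.2],"roll":0},{"grip":-0.5,"offset":[-0.313,-0.129,-0.2],"roll":0},{"grip":-0.5,"offset":[-0.313,-0.129,-0.2],"roll":0}]' 40
python3 -m pendant '[{"grip":-0.5,"offset":[0,0,0.02],"roll":0},{"grip":-0.5,"offset":[0,0,0.06],"roll":0},{"grip":-0.5,"offset":[0,0,0.11],"roll":0},{"grip":-0.5,"offset":[0,0,0.15],"roll":0},{"grip":-0.5,"offset":[0,0,0.18],"roll":0},{"grip":-0.5,"offset":[0,0,0.186],"roll":0},{"grip":1,"offset":[0,0,0.186],"roll":0},{"grip":1,"offset":[0,0,0.186],"roll":0},{"grip":1,"offset":[0,0,0.186],"roll":0},{"grip":1,"offset":[0,0,0.186],"roll":0}]' 40
```

```text
t: 33.55
tool_pos: [0.5127, -0.1813, 0.2034]
tcp_rot: [-2.223, -2.22, -0.0]
ft_force: [0.1, 0.3, 0.0]
gripper_width: 0.747
grasp_force: 0.0
t: 34.8
tool_pos: [0.5129, -0.1814, 0.0642]
tcp_rot: [2.221, 2.221, 0.0]
ft_force: [0.5, 0.1, -2.4]
gripper_width: 0.613
grasp_force: 42.1
```

```bash
python3 -m pendant '[{"grip":1,"offset":[0,0,-0.03],"roll":0},{"grip":1,"offset":[0,0,-0.1],"roll":0},{"grip":1,"offset":[0.01,0,-0.16],"roll":0},{"grip":1,"offset":[0.05,0,-0.18],"roll":0},{"grip":1,"offset":[0.12,0.004,-0.18],"roll":0},{"grip":1,"offset":[0.19,0.006,-0.18],"roll":0},{"grip":1,"offset":[0.26,0.008,-0.18],"roll":0},{"grip":1,"offset":[0.32,0.01,-0.18],"roll":0},{"grip":1,"offset":[0.36,0.01,-0.18],"roll":0},{"grip":1,"offset":[0.373,0.01,-0.17],"roll":0}]' 40
python3 -m pendant '[{"grip":1,"offset":[0,0,0.04],"roll":0},{"grip":1,"offset":[0,0,0.1],"roll":0},{"grip":1,"offset":[0,0,0.14],"roll":0},{"grip":1,"offset":[0,0,0.16],"roll":0},{"grip":1,"offset":[0,0,0.17],"roll":0},{"grip":1,"offset":[0,0,0.17],"roll":0},{"grip":-0.4,"offset":[0,0,0.17],"roll":0},{"grip":-0.7,"offset":[0,0,0.17],"roll":0},{"grip":-0.7,"offset":[0,0,0.17],"roll":0},{"grip":-0.7,"offset":[0,0,0.17],"roll":0}]' 40
```

```text
t: 36.05
tool_pos: [0.5204, 0.1, 0.1916]
tcp_rot: [2.219, 2.223, 0.002]
ft_force: [-0.1, -0.1, -1.4]
gripper_width: 0.615
grasp_force: 43.0
t: 37.3
tool_pos: [0.5203, 0.0985, 0.064]
tcp_rot: [2.221, 2.221, 0.0]
ft_force: [0.4, -0.1, -0.1]
gripper_width: 0.845
grasp_force: 0.0
```

```bash
python3 -m pendant '[{"grip":-0.7,"offset":[0,0,-0.05],"roll":0},{"grip":-0.7,"offset":[0,0,-0.12],"roll":0},{"grip":-0.7,"offset":[0,0,-0.18],"roll":0},{"grip":-0.5,"offset":[-0.06,-0.02,-0.18],"roll":0},{"grip":-0.5,"offset":[-0.13,-0.044,-0.18],"roll":0},{"grip":-0.5,"offset":[-0.2,-0.068,-0.18],"roll":0},{"grip":-0.5,"offset":[-0.27,-0.092,-0.18],"roll":0},{"grip":-0.5,"offset":[-0.34,-0.116,-0.18],"roll":0},{"grip":-0.5,"offset":[-0.37,-0.126,-0.18],"roll":0},{"grip":-0.5,"offset":[-0.381,-0.13,-0.18],"roll":0}]' 40
python3 -m pendant '[{"grip":-0.5,"offset":[0,0,0.02],"roll":0},{"grip":-0.5,"offset":[0,0,0.06],"roll":0},{"grip":-0.5,"offset":[0,0,0.11],"roll":0},{"grip":-0.5,"offset":[0,0,0.15],"roll":0},{"grip":-0.5,"offset":[0,0,0.175],"roll":0},{"grip":-0.5,"offset":[0,0,0.18],"roll":0},{"grip":1,"offset":[0,0,0.18],"roll":0},{"grip":1,"offset":[0,0,0.18],"roll":0},{"grip":1,"offset":[0,0,0.18],"roll":0},{"grip":1,"offset":[0,0,0.18],"roll":0}]' 40
python3 -m pendant '[{"grip":1,"offset":[0,0,-0.03],"roll":0},{"grip":1,"offset":[0,0,-0.1],"roll":0},{"grip":1,"offset":[0.01,0.004,-0.16],"roll":0},{"grip":1,"offset":[0.04,0.018,-0.18],"roll":0},{"grip":1,"offset":[0.09,0.04,-0.18],"roll":0},{"grip":1,"offset":[0.14,0.064,-0.18],"roll":0},{"grip":1,"offset":[0.19,0.086,-0.18],"roll":0},{"grip":1,"offset":[0.24,0.109,-0.18],"roll":0},{"grip":1,"offset":[0.265,0.12,-0.18],"roll":0},{"grip":1,"offset":[0.273,0.124,-0.17],"roll":0}]' 40
```

```text
t: 38.55
tool_pos: [0.4223, -0.1884, 0.1989]
tcp_rot: [2.224, 2.219, 0.0]
ft_force: [-0.5, 0.5, 0.1]
gripper_width: 0.748
grasp_force: 0.0
t: 39.8
tool_pos: [0.4229, -0.1874, 0.0641]
tcp_rot: [2.221, 2.221, 0.0]
ft_force: [-1.2, -0.6, -1.1]
gripper_width: 0.619
grasp_force: 42.2
t: 41.05
tool_pos: [0.5163, 0.0184, 0.1914]
tcp_rot: [2.219, 2.223, 0.001]
ft_force: [0.2, -0.2, -0.7]
gripper_width: 0.611
grasp_force: 42.8
```

```bash
python3 -m pendant '[{"grip":1,"offset":[0,0,0.04],"roll":0},{"grip":1,"offset":[0,0,0.1],"roll":0},{"grip":1,"offset":[0,0,0.14],"roll":0},{"grip":1,"offset":[0,0,0.16],"roll":0},{"grip":1,"offset":[0,0,0.17],"roll":0},{"grip":1,"offset":[0,0,0.17],"roll":0},{"grip":-0.4,"offset":[0,0,0.17],"roll":0},{"grip":-0.7,"offset":[0,0,0.17],"roll":0},{"grip":-0.7,"offset":[0,0,0.17],"roll":0},{"grip":-0.7,"offset":[0,0,0.17],"roll":0}]' 40
python3 -m pendant '[{"grip":-0.7,"offset":[0,0,-0.04],"roll":0},{"grip":-0.7,"offset":[0,0,-0.1],"roll":0},{"grip":-0.7,"offset":[0,0,-0.16],"roll":0},{"grip":-0.7,"offset":[0,0,-0.22],"roll":0},{"grip":-0.7,"offset":[-0.02,0.01,-0.248],"roll":0},{"grip":-0.7,"offset":[-0.023,0.012,-0.248],"roll":0},{"grip":-0.7,"offset":[-0.023,0.012,-0.248],"roll":0},{"grip":-0.7,"offset":[-0.023,0.012,-0.248],"roll":0},{"grip":-0.7,"offset":[-0.023,0.012,-0.248],"roll":0},{"grip":-0.7,"offset":[-0.023,0.012,-0.248],"roll":0}]' 40
python3 m.py | grep -E 'bluehi|red|beak' | grep -v scene
python3 - <<'E'
from h import *
grab('wrist','wrist9');grab('side','side9')
cv2.imwrite('pics/c9.png',np.vstack([cv2.resize(cv2.imread('pics/wrist9.png'),(480,300)),cv2.resize(cv2.imread('pics/side9.png')[140:340,230:550],(480,300))]))
print(robot.state()['tool_pos'])
E
```

```text
t: 42.3
tool_pos: [0.5158, 0.0175, 0.0639]
tcp_rot: [2.221, 2.221, 0.0]
ft_force: [0.5, 0.3, 0.1]
gripper_width: 0.853
grasp_force: 0.0
t: 43.55
tool_pos: [0.5245, 0.0005, 0.2495]
tcp_rot: [-2.221, -2.221, 0.001]
ft_force: [-0.2, 0.2, -0.3]
gripper_width: 0.852
grasp_force: 0.0
wrist bluehi [309.781  165.0208] 1493 min [0.503  0.002  0.1083] max [0.532  0.0309 0.1117]
wrist red [316.0276  52.8059] 1917 min [0.5076 0.0824 0.1051] max [0.5371 0.1118 0.1087]
wrist beak [317.2284  58.019 ] 1896 min [0.5012 0.0754 0.0801] max [0.5436 0.1185 0.0848]
wrist beak [395.5679 110.4948] 287 min [0.5831 0.0308 0.0691] max [0.5989 0.0746 0.0732]
wrist beak [311.6136 133.2212] 660 min [0.5012 0.0303 0.0803] max [0.5344 0.0394 0.0848]
side bluehi [340.3918 177.345 ] 171 min [0.5029 0.0097 0.1089] max [0.528  0.032  0.1132]
side red [336.9059 203.9529] 255 min [0.5061 0.087  0.1059] max [0.5349 0.1126 0.1103]
side beak [342.6584 193.9814] 161 min [0.4985 0.0304 0.0807] max [0.5337 0.0408 0.0847]
side beak [301.9916 204.4202] 119 min [0.5817 0.031  0.0694] max [0.5991 0.0749 0.0747]
side beak [337.2642 221.26  ] 477 min [0.4983 0.0899 0.0798] max [0.5424 0.12   0.0849]
[5.24719849e-01 3.10280791e-04 2.49792380e-01]
```

View pics/c9.png

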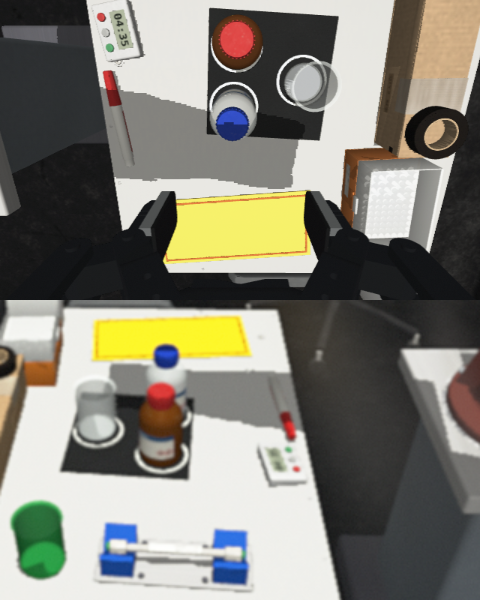

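All three vessels are back within about 2 mm of where they started, and the column lies in the cradle. I'm handing the job in.

```bash
python3 -c "
from rig import robot
print(robot.hand_in())"
```

```text
the job is handed in; nothing more can be done
None
```

I handed the job in at about 44 s: by my last pictures the column lies centred in both cradle notches and all three vessels stand upright within about 2 mm of where they started; no verdict was returned.

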